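Press a skate bearing home with the loose crank, then hang the crank on its hook

ROBOT

A 6-joint arm with a two-finger parallel gripper is mounted at the origin on the work surface. World frame = base frame: x ahead of the robot, y to its left, z up, the work surface at z = 0. Lengths are in m, angles in rad, forces in N, time in s.
With the tool pointing down it reaches from about 0.425 to 0.95 m from the base axis. Payload 3.5 kg.
Tool frame: the origin (TCP) lies midway between the tips of the shut fingers; the grasp point (between the pads) lies 19 mm behind it; z points along the fingers, y is the line along which they close (so a half turn about z gives the same grasp; the last joint's range is limited). The gripper opens to 85 mm and grips with 20 to 120 N. Pads are 22 mm wide; open, the fingers measure 114 mm over their backs; the gripper's body (76 mm by 85 mm) begins 54 mm behind the grasp point. The pads swing forward as they close: fully open they stand 13 mm farther back than shut.
Start: joints at [-1.28, 0.286, 1.577, -0, 1.279, -0.15], TCP at [0.288, -0.61, 0.231] pointing down, gripper open.
Joint ranges: [-2.77, 2.77], [-0.9, 2.22], [0.21, 2.48], [-1.53, 4.67], [0.24, 2.81], [-2.84, 2.84]. Speed limits (rad/s): [2.79, 2.79, 3.14, 3.14, 3.14, 3.14].

INTERFACE

Orientations are given as a unit quaternion [x, y, z, w].
In Python, from plant import ctrl, cams, order gives the robot as it stands.
- The arm moves only by the tool move_arm, never from a script. Its argument "plan" is one flat list of numbers, 7 for each row, row after row: the shift along the world's x, y, z in mm, then the turn, a rotation vector about the world's x, y, z in degrees, then the finger opening in mm, from 0 to 85.4. A call has 1 to 12 rows; each row shifts and turns the commanded pose from where the row before left it; what a row does not reach is not made up. A row lasts 1/10 s, in which the tool goes at most 50 mm and 8.59 degrees, less where a joint would pass 70% of its speed; a pose out of reach is approached as far as the arm can. A call is refused whole if a number of a shift passes 50 or a number of a turn 8.59, either way. A call with a gripper value outside its range is refused whole. The fingers move at their own pace and stop on an object; "newtons" is the grip in N (left out, the last holds). Time passes only in rows, so rows that do not move let the fingers close. It gives the time, the measured TCP pose, the force, the opening and the grip force at its end, in the units of the state.
- ctrl.get_state(): the state, without advancing time (a new reading comes with each control period).
- cams.read_camera(name): name is "scene" or "top" or "wrist"; returns a dict with "color" (384x512x3 uint8, red, green, blue), "fov_y" (degrees; the focal length in pixels is half the picture's height over the tangent of half this angle, whatever the lens; pixels are square), "cx", "cy" (the principal point, pixels), "origin" and "orientation" of the camera in the world; the wrist camera has in their place "T_tool_cam" (4x4, takes a point from camera to tool coordinates, whose origin is the TCP and whose axes are the flange's). Camera axes: x right, y up, looking along -z (the intrinsics and any distortion apply to the point x, -y, -z); pixel columns grow to the right and rows downward; lengths in m; the calibration is good to about 2 mm. A picture is of the moment at which its call begins: read the wrist's pose just before it. There is no depth.
- order.sign_off(): hands the job in; it is judged then, once.
The state is a dict: "time": time; "qpos": joint angles; "dq": joint speeds; "joint_efforts": joint torques, N m; "eef_pos": TCP position; "tcp_rot": TCP orientation; "contact_force": force on the tool from outside, world axes, zero at the start; "wrist_torque": the same for the moment, N m; "opening": opening from 0.0 (shut) to 1.0 (fully open); "finger_force": force on a finger pad.
Only numpy, scipy, OpenCV 4.12 (cv2) and the standard library are available. Lean on these libraries where they do the work, as an engineer would, in place of code of your own. Each camera call takes 0.05 s, during which the arm holds its last target. There are 200 camera calls.

TASK

Take the crank from its wooden stand, fit it onto the square spindle of the red bearing press and wind it clockwise (seen from above) until the bearing is fully home in the clear wheel and the spindle will turn no further. Then lift the crank off and hang it by its handle loop on the yellow hook, hanging free and still. Leave the other things on the bench where they are.

Things in the scene. Friction and masses are not known exactly. Their poses are not given: they have to be found in the camera images.
- crank: Loose steel crank, 0.15 to 0.3 kg, 110 mm tall. Origin: centre of the underside of its socket block (32 x 32 x 24 mm); z points up the stem, y towards the handle loop. Square socket 18 x 18 mm (sides along x and y), 16 mm deep, open below. Centre of mass about y = 32, z = 64 mm. It starts upright in the stand, handle towards the stand's +y.
- crank_grip (a point): Good place to grip the crank: 92 mm up its flat upright stem, on the socket's axis; axes as the crank's. The stem is 12 mm thick (x, grip across this) by 18 mm wide (y) and ends at z = 110 mm of the crank.
- crank_loop (a point): Middle of the underside of the loop's top bar (y = 36, z = 100 mm in the crank's frame), which hangs on the prong. The closed loop lies in the crank's plane x = 0, 12 mm thick: top bar z 100 to 110 mm, bottom bar z 54 to 62 mm, orange round upright grip 18 mm across at y = 72 mm. Its open window: y 9 to 63 mm, z 62 to 100 mm.
- stand: Fixed light-wood stand of the crank. Origin: at the bench under its peg. Base 80 x 140 x 14 mm, its top carries the socket block. A steel peg 14 mm across and 10 mm high enters the socket loosely; a wooden post at y = 46 mm, 68 mm high, carries the loop's bottom bar. The crank lifts straight up off it.
- press: Fixed red bearing press, base 130 (x) x 140 (y) mm, 168 mm tall. Origin: centre of its underside, on the spindle's axis, z up. Two steel columns at y = -54 and +54 mm, crossbar top at z = 142 mm, a ram under it over a clear wheel. On the crossbar a collar 26 mm across up to z = 150 mm, then the spindle's square end, 16 x 16 mm, 18 mm high.
- spindle_top (a point): Centre of the top of the spindle's square end, 168 mm up; axes as the press's. The square's own angle varies and is not reported: see it, or find it by touch (the crank rests on its corners until in line within about 7 degrees, then drops 16 mm over it). It turns clockwise at about 0.12 N m for 0.6 to 1.5 rad to a hard stop, and stays where left.
- press_pad (a point): Lower face of the ram's pad, resting on the bearing being pressed, on the press's axis. It comes down by 3 to 7.5 mm as the spindle is wound clockwise and is fully home, flush with the wheel, 44 mm above the press's underside.
- hook: Fixed hook stand. Origin: centre of the underside of its dark base (120 x 120 x 14 mm). Post 14 mm across at x = 35 mm; from it a level yellow prong 10 mm thick points to the stand's -x, centre line at z = 200 mm, from x = 35 to x = -50 mm, then an upturned tip ending at x = -63 mm and z = 216 mm, the highest part.
- hook_seat (a point): Point on the centre line of the level prong, 38 mm out from its bend (x = -12 mm, z = 200 mm in the hook stand's frame), where the crank's top bar should hang; axes as the hook stand's. A crank hung there has the prong through its loop window and the underside of its top bar 5 mm above this point.
- jar: Bystander: glass jar with hinged glass lid, 76 mm across, 102 mm tall; origin: centre of its underside.
- skate_tool: Bystander: flat black T-shaped skate tool, 117 x 75 x 12 mm, lying; origin: near its middle, on the bench.
- bearing_a: Bystander: steel bearing 22 mm across, 7 mm thick, lying flat; origin: centre of its underside.
- bearing_b: Bystander: second such bearing.
- spacer: Bystander: white nylon spacer tube 20 mm across, 20 mm tall, upright; origin: centre of its underside.
- clear_wheel: Bystander: clear skate wheel 52 mm across, 31 mm tall, lying flat; origin: centre of its underside.
Mind the look-alikes: they are no part of the job. Of the things that look like the crank, the middle-sized one is meant. Leave any purple look-alike of the hook alone.

How it is judged:
By the outcome, as a careful person would: the job done as asked, in the order asked, and still so for the second after the job is handed in, with the robot touching nothing.
It also fails if it takes over 72 s, if anything falls off the work surface, if the arm or the gripper's body presses on something with over 40 N, if the wrist force passes 120 N, or if a joint passes its speed limit or range.

## Working session

There is one attempt and no reset: what is moved stays moved. The work goes in short steps, Python scripts to look and compute and a tool call to move; the robot and the scene stay as the last step left them, time stands still between calls to the robot, and variables do not carry over. Pictures are saved under pics/ and viewed, at most 10 in all, crops included, and the job is handed in when it is done.

Besides the shell and the picture viewer there is one more tool, called after "Request:" as name(argument=value, ...), one argument or row to a line, values as JSON. move_arm: Moves the arm, as the interface text tells. Its arguments: {"type":"object","properties":{"plan":{"type":"array","items":{"type":"number"}},"newtons":{"type":"number"}},"required":["plan"]}

```bash
mkdir -p pics; ls
python3 - <<'E'
from plant import ctrl,cams
import cv2,numpy as np
s=ctrl.get_state();print(s['time'],s['eef_pos'],s['tcp_rot'])
ims=[]
for n in("scene","top"):
    c=cams.read_camera(n);cv2.imwrite(f'pics/{n}0.png',c['color'][:,:,::-1])
    print(n,{k:v for k,v in c.items() if k!='color'})
E
```

```text
pics
0.0 [ 0.28784832 -0.60982235  0.22993277] [ 9.75808516e-01  2.18623748e-01 -8.15339528e-05 -1.17899478e-03]
scene {'fov_y': 43.913408141627926, 'cx': 253.25115575025958, 'cy': 185.20657226866592, 'origin': array([1.11754975, 0.23539508, 1.18637728]), 'orientation': array([0.16929828, 0.2115292 , 0.76681996, 0.58187682])}
top {'fov_y': 55.230336789475125, 'cx': 251.592823143167, 'cy': 191.19211107892798, 'origin': array([0.31667212, 0.08221154, 1.36520843]), 'orientation': array([ 0.05124279, -0.05319157, -0.69650229,  0.71374323])}
```

View pics/scene0.png

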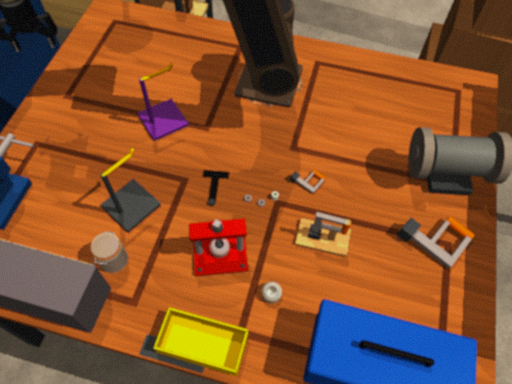

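View pics/top0.png

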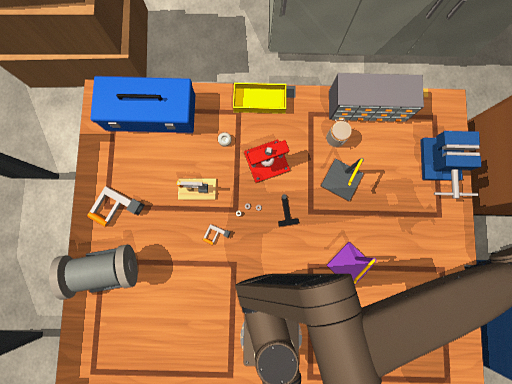

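Candidates for the crank, in scene pixels: a large one lying at (437,242), a small one lying at (310,181) and the middle-sized one in the wooden stand at (325,228). The one in the stand fits. Hook: the dark base at (130,205) is meant, not the purple one at (163,118). An enlarged crop will confirm this.

Run:
```python
import cv2,numpy as np
s=cv2.imread('pics/scene0.png');t=cv2.imread('pics/top0.png')
r=lambda im,x,y,w,h,W,H:cv2.resize(im[y:y+h,x:x+w],(W,H),interpolation=cv2.INTER_CUBIC)
a=r(s,285,200,80,60,400,300);b=r(t,165,165,80,60,400,300)
c=r(s,180,205,80,60,400,300);d=r(t,235,130,80,60,400,300)
cv2.imwrite('pics/c1.png',np.vstack([np.hstack([a,b]),np.hstack([c,d])]))
a=r(s,90,140,80,100,400,500);b=r(t,310,130,80,100,400,500)
cv2.imwrite('pics/c2.png',np.hstack([a,b]))
```

```text
(no output)
```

View pics/c1.png

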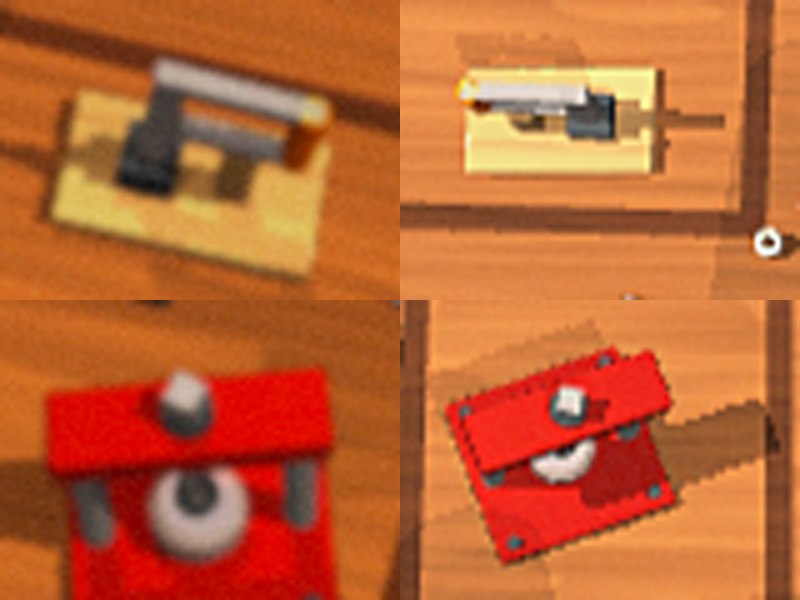

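View pics/c2.png

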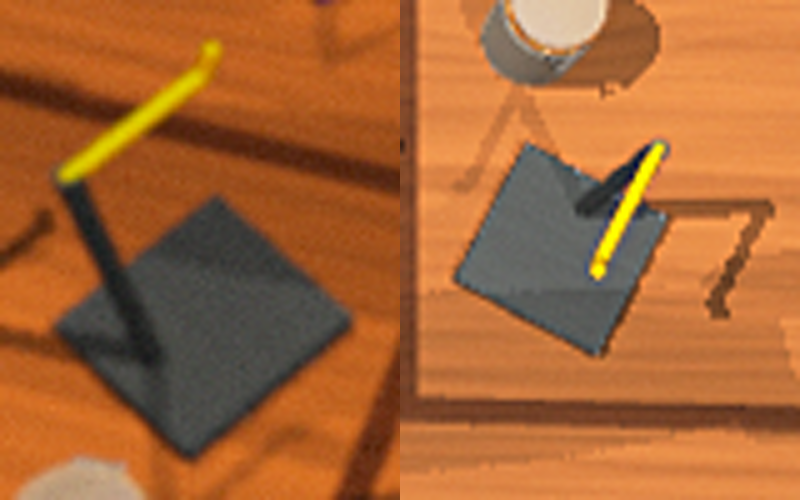

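Confirmed: in crop 1, the stand holds the crank upright, with its block at scene (315,231) and its orange grip at (346,228). The press's spindle is at scene (217,222) and top (269,150). Crop 2 shows the yellow prong on the dark base, with its bend at scene (103,175) and its tip at (132,149).

```bash
cat > h.py <<'E'
import numpy as np,cv2
from scipy.spatial.transform import Rotation as R
CAL={'scene':(43.913408141627926,253.25115575,185.20657227,[1.11754975,.23539508,1.18637728],[.16929828,.2115292,.76681996,.58187682]),
'top':(55.230336789475125,251.592823143,191.192111079,[.31667212,.08221154,1.36520843],[.05124279,-.05319157,-.69650229,.71374323])}
def ray(n,p):
    f,cx,cy,o,q=CAL[n];F=192/np.tan(np.radians(f/2))
    return np.array(o),R.from_quat(q).apply([(p[0]-cx)/F,-(p[1]-cy)/F,-1])
def plane(n,p,z):
    o,d=ray(n,p);return o+d*(z-o[2])/d[2]
def tri(ps,pt):
    (o1,d1),(o2,d2)=ray('scene',ps),ray('top',pt)
    t=np.linalg.lstsq(np.c_[d1,-d2],o2-o1,rcond=None)[0]
    a,b=o1+t[0]*d1,o2+t[1]*d2;return (a+b)/2,np.linalg.norm(a-b)
def wrist(p,z,c,pos,rot):
    T=np.array(c['T_tool_cam']);F=192/np.tan(np.radians(c['fov_y']/2));r=R.from_quat(rot)
    o=r.apply(T[:3,3])+pos;d=r.apply(T[:3,:3]@[(p[0]-c['cx'])/F,-(p[1]-c['cy'])/F,-1])
    return o+d*(z-o[2])/d[2]
def towrist(P,c,pos,rot):
    T=np.array(c['T_tool_cam']);F=192/np.tan(np.radians(c['fov_y']/2))
    q=T[:3,:3].T@(R.from_quat(rot).inv().apply(np.array(P)-pos)-T[:3,3])
    return np.array([c['cx']+F*q[0]/-q[2],c['cy']-F*q[1]/-q[2]])
E
python3 - <<'E'
from h import *
np.set_printoptions(precision=4,suppress=True)
def S(pts,ox,oy,sx=0,sy=0): return [(ox+(x-sx)/5-.4,oy+(y-sy)/5-.4) for x,y in pts]
def show(name,n,px,z):
    P=np.array([plane(n,p,z) for p in px]);print(name,n,P.mean(0),P[:,:2].tolist() if 0 else '',
     [np.round(np.degrees(np.arctan2(*(P[(i+1)%len(P)]-P[i])[1::-1])),1) for i in range(len(P))],[round(np.linalg.norm(P[(i+1)%len(P)]-P[i]),3) for i in range(len(P))])
show('stand','scene',S([(78,92),(330,150),(310,275),(52,218)],285,200),.014)
show('stand','top',S([(468,68),(657,68),(657,172),(466,172)],165,165,400),.014)
show('xbar','scene',S([(48,395),(325,370),(333,443),(52,470)],180,205,0,300),.142)
show('xbar','top',S([(447,410),(650,352),(672,405),(483,470)],235,130,400,300),.142)
a=S([(185,383)],180,205,0,300)[0];b=S([(570,402)],235,130,400,300)[0];print('spin',tri(a,b),plane('scene',a,.168),plane('top',b,.168))
show('hookb','scene',S([(55,325),(217,198),(352,320),(192,458)],90,140),.014)
show('hookb','top',S([(530,143),(668,215),(600,355),(455,278)],310,130,400),.014)
for q,w in(((68,177),(660,148)),((212,45),(598,270))):
    a=S([q],90,140)[0];b=S([w],310,130,400)[0];print('prong',tri(a,b))
a=S([(158,72),(322,110)],285,200);b=S([(585,98),(467,90)],165,165,400)
for i in(0,1):print('bar',tri(a[i],b[i]),plane('scene',a[i],.124),plane('top',b[i],.124))
E
```

```text
stand scene [0.5269 0.2854 0.014 ]  [np.float64(91.1), np.float64(1.3), np.float64(-87.9), np.float64(-177.8)] [np.float64(0.141), np.float64(0.076), np.float64(0.14), np.float64(0.078)]
stand top [0.5228 0.2844 0.014 ]  [np.float64(-88.6), np.float64(-177.8), np.float64(91.4), np.float64(2.0)] [np.float64(0.141), np.float64(0.078), np.float64(0.142), np.float64(0.078)]
xbar scene [0.6409 0.0288 0.142 ]  [np.float64(111.6), np.float64(21.5), np.float64(-68.2), np.float64(-157.9)] [np.float64(0.136), np.float64(0.04), np.float64(0.136), np.float64(0.04)]
xbar top [0.6379 0.0308 0.142 ]  [np.float64(-72.2), np.float64(-157.4), np.float64(110.8), np.float64(31.8)] [np.float64(0.146), np.float64(0.04), np.float64(0.137), np.float64(0.049)]
spin (array([0.6358, 0.0268, 0.1697]), np.float64(0.0013730768650301764)) [0.6351 0.0258 0.168 ] [0.6361 0.0274 0.168 ]
hookb scene [ 0.577  -0.2544  0.014 ]  [np.float64(152.3), np.float64(62.4), np.float64(-26.6), np.float64(-117.6)] [np.float64(0.116), np.float64(0.118), np.float64(0.116), np.float64(0.12)]
hookb top [ 0.5723 -0.2574  0.014 ]  [np.float64(-117.1), np.float64(153.8), np.float64(62.8), np.float64(-28.6)] [np.float64(0.116), np.float64(0.12), np.float64(0.121), np.float64(0.119)]
prong (array([ 0.6045, -0.2742,  0.1989]), np.float64(0.0012721695638882831))
prong (array([ 0.5204, -0.2296,  0.2138]), np.float64(0.0008687198449019555))
bar (array([0.5227, 0.2531, 0.1175]), np.float64(0.001260206112793524)) [0.5264 0.2524 0.124 ] [0.5215 0.2529 0.124 ]
bar (array([0.525 , 0.335 , 0.1234]), np.float64(0.0019338830749093348)) [0.5251 0.3359 0.124 ] [0.525  0.3339 0.124 ]
```

Run:
```python
from h import *
from plant import cams
np.set_printoptions(precision=4,suppress=True)
c=cams.read_camera('wrist');print({k:v for k,v in c.items() if k!='color'})
s=cv2.imread('pics/scene0.png');t=cv2.imread('pics/top0.png')
print('purple tip',tri((170,67),(374,261)),'bend',tri((144,79),(361,276)),'base',plane('top',(348,262),.014), 'jar',plane('top',(341,132),.1))
```

```text
{'fov_y': 71.16205132261824, 'cx': 254.16455095888222, 'cy': 193.77080556407657, 'T_tool_cam': array([[-0.0006,  0.955 ,  0.2965,  0.0756],
       [ 1.    ,  0.0006,  0.0003,  0.0005],
       [ 0.0002,  0.2965, -0.955 , -0.143 ],
       [ 0.    ,  0.    ,  0.    ,  1.    ]])}
purple tip (array([ 0.2762, -0.2483,  0.2694]), np.float64(0.06785150025899095)) bend (array([ 0.2346, -0.3031,  0.1478]), np.float64(0.044747578658330095)) base [ 0.2673 -0.2745  0.014 ] jar [ 0.7269 -0.2334  0.1   ]
```

Request:
move_arm(
  plan=[25,42,24,0,0,5.5,85,25,42,24,0,0,5.5,85,25,42,24,0,0,5.5,85,25,42,24,0,0,5.5,85,25,42,24,0,0,5.5,85,25,45,0,0,0,5.5,85,25,45,0,0,0,5.5,85,25,45,0,0,0,5.5,85,25,45,0,0,0,5.5,85,25,45,0,0,0,5.5,85,25,45,0,0,0,5.5,85,25,45,0,0,0,5.5,85],
  newtons=60,
)

```text
time: 1.35
eef_pos: [0.5732, -0.1096, 0.3413]
tcp_rot: [0.698, 0.716, -0.0, -0.0]
contact_force: [0.1, -0.3, 0.2]
opening: 0.999
finger_force: 0.0
```

Request:
move_arm(
  plan=[20,45,0,0,0,0,85,20,45,0,0,0,0,85,0,40,0,0,0,0,85,0,0,0,0,0,0,85,0,0,0,0,0,0,85],
)

```text
time: 1.85
eef_pos: [0.6126, 0.0191, 0.341]
tcp_rot: [0.699, 0.716, -0.0, -0.0]
contact_force: [-0.1, -0.1, 0.3]
opening: 0.998
finger_force: 0.0
```

```bash
cat > snap.py <<'E'
import sys,pickle
from plant import ctrl,cams
import cv2
s=ctrl.get_state();c=cams.read_camera('wrist')
c['pos'],c['rot']=s['eef_pos'],s['tcp_rot'];pickle.dump(c,open(f'pics/{sys.argv[1]}.pkl','wb'))
cv2.imwrite(f'pics/{sys.argv[1]}.png',c['color'][:,:,::-1])
E
python3 snap.py w1
python3 - <<'E'
import pickle
from h import *
c=pickle.load(open('pics/w1.pkl','rb'));u=towrist([.6355,.0265,.168],c,c['pos'],c['rot']);print(c['pos'],u)
x,y=np.round(u).astype(int);im=c['color'][:,:,::-1]
crop=im[max(y-40,0):y+40,x-50:x+50];cv2.imwrite('pics/w1c.png',cv2.resize(crop,None,fx=7,fy=7,interpolation=cv2.INTER_CUBIC));print(x-50,max(y-40,0))
E
```

```text
[0.61257844 0.01912428 0.34104346] [273.5757475 170.1126482]
224 130
```

View pics/w1c.png

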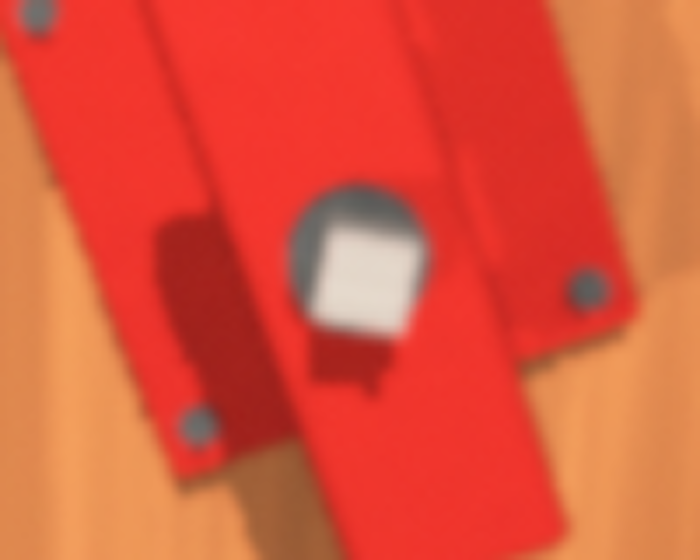

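The spindle's pale square is sharp, with corners at crop (330,222), (425,240), (407,338) and (308,318), which puts it at about wrist pixel (276,170).

Run:
```python
import pickle
from h import *
c=pickle.load(open('pics/w1.pkl','rb'))
P=np.array([wrist((224+(x-3)/7,130+(y-3)/7),.168,c,c['pos'],c['rot']) for x,y in[(330,222),(425,240),(407,338),(308,318)]])
im=c['color'].astype(int);m=((im.min(2)>165)).astype(np.uint8);m[:130]=0;m[210:]=0;m[:,:224]=0;m[:,324:]=0
k=max(cv2.findContours(m,0,1)[0],key=cv2.contourArea);r=cv2.minAreaRect(k)
Q=np.array([wrist(p,.168,c,c['pos'],c['rot']) for p in cv2.boxPoints(r)])
for P in(P,Q):print(P.mean(0),[(round(np.degrees(np.arctan2(*(P[(i+1)%4]-P[i])[1::-1]))%90,1),round(np.linalg.norm(P[(i+1)%4]-P[i]),4)) for i in range(4)])
```

```text
[0.63845976 0.02725045 0.168     ] [(np.float64(80.6), np.float64(0.0165)), (np.float64(82.9), np.float64(0.0173)), (np.float64(79.7), np.float64(0.0175)), (np.float64(79.5), np.float64(0.0171))]
[0.63824033 0.02716568 0.168     ] [(np.float64(81.2), np.float64(0.0152)), (np.float64(80.0), np.float64(0.015)), (np.float64(82.0), np.float64(0.0153)), (np.float64(79.8), np.float64(0.0152))]
```

Request:
move_arm(
  plan=[-20,45,0,0,0,0,85,-20,45,0,0,0,0,85,-20,45,0,0,0,0,85,-20,45,-30,0,0,0,85,-10,45,-30,0,0,0,85,0,5,-10,0,0,0,85,0,0,0,0,0,0,85,0,0,0,0,0,0,85],
)

```text
time: 2.7
eef_pos: [0.5273, 0.2367, 0.2788]
tcp_rot: [0.7, 0.714, 0.0, 0.0]
contact_force: [-0.4, -0.4, 0.7]
opening: 0.997
finger_force: 0.0
```

```bash
python3 snap.py w2
python3 - <<'E'
import pickle
from h import *
c=pickle.load(open('pics/w2.pkl','rb'));u=towrist([.524,.258,.124],c,c['pos'],c['rot']);v=towrist([.524,.336,.124],c,c['pos'],c['rot']);print(c['pos'],u,v)
cv2.imwrite('pics/w2c.png',cv2.resize(c['color'][:,:,::-1],(800,600),interpolation=cv2.INTER_CUBIC))
E
```

```text
[0.52730961 0.23667497 0.27884607] [251.49756306 160.79836937] [252.73419738  85.94178413]
```

View pics/w2c.png

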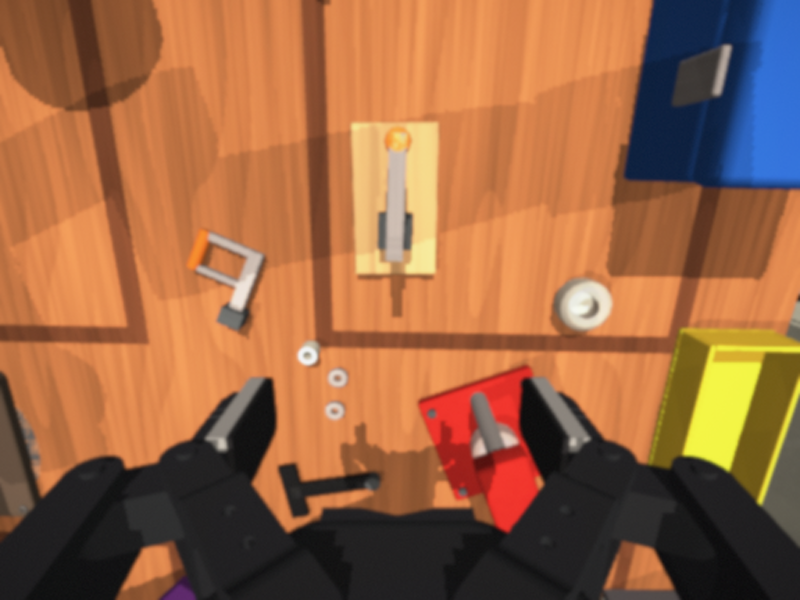

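The crank's top bar runs from the stem's end at (394,262) to the orange knob at (398,139), in the 800-pixel view.

Run:
```python
import pickle
from h import *
c=pickle.load(open('pics/w2.pkl','rb'))
W=lambda p,z:wrist((p[0]/1.5625-.2,p[1]/1.5625-.2),z,c,c['pos'],c['rot'])
a,b=W((394,262),.124),W((398,139),.124);d=b-a;print(a,b,np.linalg.norm(d),np.degrees(np.arctan2(d[1],d[0]))-90,a+d/np.linalg.norm(d)*.009,b-d/np.linalg.norm(d)*.072)
S=np.array([W(p,.014) for p in[(352,123),(439,123),(436,274),(358,274)]]);print(S.mean(0),S)
print(np.degrees(np.arctan2(*(R.from_quat(c['rot']).apply([0,1,0])[1::-1]))))
```

```text
[0.52464571 0.25041283 0.124     ] [0.52589779 0.33331838 0.124     ] 0.08291500694524842 -0.8652407654286378 [0.52478161 0.2594118  0.124     ] [0.52481053 0.26132659 0.124     ]
[0.52539015 0.28511721 0.014     ] [[0.48432162 0.35386277 0.014     ]
 [0.56246823 0.35537477 0.014     ]
 [0.56625107 0.21636478 0.014     ]
 [0.48851969 0.2148665  0.014     ]]
1.143950107617598
```

Request:
move_arm(
  plan=[-2,23,-40,0,0,0,85,0,0,-45,0,0,0,85,0,0,-45,0,0,0,60,0,0,-40,0,0,0,45,0,0,-22,0,0,0,40,0,0,0,0,0,0,30,0,0,0,0,0,0,0,0,0,0,0,0,0,0,0,0,0,0,0,0,0,0,0,0,0,0,0,0,0,0,0,0,0,0,0],
  newtons=80,
)

```text
time: 3.85
eef_pos: [0.5261, 0.2612, 0.0885]
tcp_rot: [0.699, 0.715, 0.002, 0.001]
contact_force: [0.6, -3.4, 4.4]
opening: 0.129
finger_force: 78.7
```

Request:
move_arm(
  plan=[0,0,20,0,0,0,0,0,0,45,0,0,0,0,0,0,45,0,0,0,0,0,0,45,0,0,0,0,0,0,45,0,0,0,0,19,-39,0,0,0,-2,0,19,-39,0,0,0,-2,0,19,-39,0,0,0,-2,0,19,-39,0,0,0,-2,0,19,-39,0,0,0,-2,0,16,-39,0,0,0,-0.4,0,0,0,0,0,0,0,0],
)

```text
time: 5.05
eef_pos: [0.6362, 0.0227, 0.2847]
tcp_rot: [0.763, 0.646, -0.001, 0.0]
contact_force: [0.6, 0.6, -3.2]
opening: 0.128
finger_force: 78.5
```

Request:
move_arm(
  plan=[0,0,0,0,0,0,0,0,0,0,0,0,0,0],
)

```text
time: 5.25
eef_pos: [0.6347, 0.0283, 0.2854]
tcp_rot: [0.761, 0.649, -0.0, -0.001]
contact_force: [0.1, 0.2, -3.2]
opening: 0.125
finger_force: 78.5
```

```bash
python3 snap.py w3
python3 - <<'E'
import pickle
from h import *
from plant import cams
c=pickle.load(open('pics/w3.pkl','rb'));s=cams.read_camera('scene');t=cams.read_camera('top')
cv2.imwrite('pics/s3.png',s['color'][:,:,::-1]);cv2.imwrite('pics/t3.png',t['color'][:,:,::-1])
print(c['pos'],np.degrees(np.arctan2(*(R.from_quat(c['rot']).apply([0,1,0])[1::-1]))))
r=lambda im,x,y:cv2.resize(im[y:y+60,x:x+80,::-1],(400,300),interpolation=cv2.INTER_CUBIC)
a=cv2.resize(c['color'][:,:,::-1],(400,300),interpolation=cv2.INTER_AREA)
cv2.imwrite('pics/c3.png',np.vstack([np.hstack([a,r(t['color'],235,120)]),np.hstack([r(s['color'],180,165),r(s['color'],180,205)])]))
E
```

```text
[0.63467927 0.02830046 0.28541656] -9.094399105981973
```

View pics/c3.png

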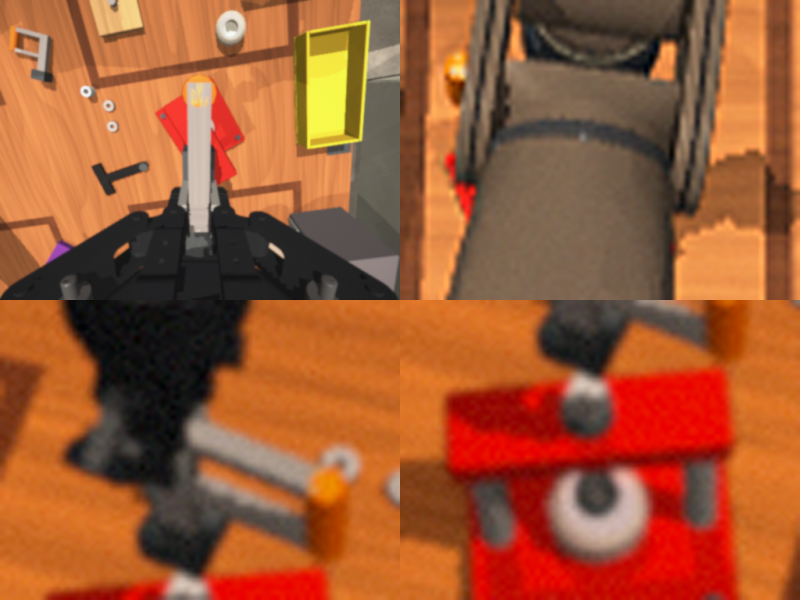

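Run:
```python
import pickle
from h import *
c=pickle.load(open('pics/w3.pkl','rb'));hsv=cv2.cvtColor(c['color'],cv2.COLOR_RGB2HSV)
m=cv2.inRange(hsv,(10,140,120),(22,255,255));m[:85]=0;m[150:]=0;m[:,:225]=0;m[:,290:]=0
ys,xs=np.where((m>0));
m0=cv2.inRange(c['color'],(215,120,0),(255,200,110));m0[:85]=0;m0[150:]=0;m0[:,:225]=0;m0[:,290:]=0
for q in(m,m0):
    k=max(cv2.findContours(q,0,1)[0],key=cv2.contourArea);print(cv2.boundingRect(k),cv2.minEnclosingCircle(k))
T=np.array(c['T_tool_cam']);rot=R.from_quat(c['rot'])
def tl(p):return rot.inv().apply(wrist(p,.3209,c,c['pos'],c['rot'])-c['pos'])
print([tl(p) for p in[(254.7,115),(254.7,97),(254.7,136),(234,115),(275,115)]])
cv2.imwrite('pics/k.png',cv2.resize(np.hstack([c['color'][80:150,215:295,::-1],cv2.cvtColor(m0,8)[80:150,215:295]]),None,fx=5,fy=5,interpolation=2))
```

```text
(225, 85, 65, 48) ((257.0, 107.5), 39.118507385253906)
(225, 89, 57, 44) ((253.0, 107.0), 33.2867317199707)
[array([ 0.07354078,  0.00040592, -0.03543487]), array([ 0.08005764,  0.00040627, -0.0354305 ]), array([ 0.06561736,  0.0004055 , -0.03544019]), array([ 0.07354561, -0.00755372, -0.03542056]), array([ 0.07353604,  0.00820902, -0.0354489 ])]
```

View pics/k.png

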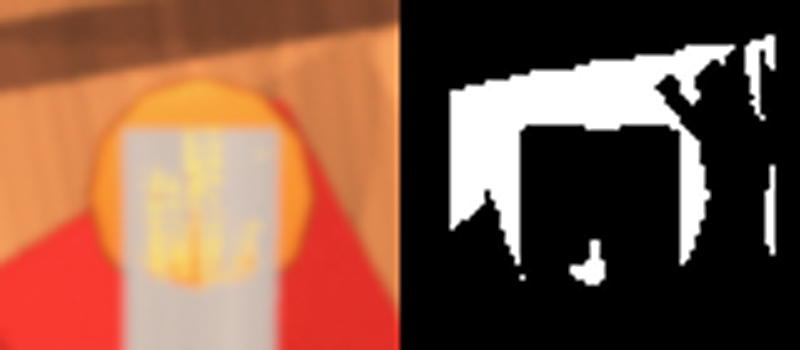

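The knob's circle is centred at wrist pixel (255,117), which puts the crank's axis within about 1 mm of the TCP axis. Next step: align over the spindle and lower.

Request:
move_arm(
  plan=[3,-1,-15,0,0,0,0,0,0,-15,0,0,0,0,0,0,-5,0,0,0,0,0,0,0,0,0,0,0,0,0,0,0,0,0,0],
)

```text
time: 5.9
eef_pos: [0.6383, 0.0263, 0.2508]
tcp_rot: [0.761, 0.648, -0.0, -0.0]
contact_force: [0.1, -0.1, -2.2]
opening: 0.132
finger_force: 78.5
```

Request:
move_arm(
  plan=[0,0.8,-3,0,0,0,0,0,0,-3,0,0,0,0,0,0,-3,0,0,0,0,0,0,-2,0,0,0,0,0,0,0,0,0,0,0],
)

```text
time: 6.4
eef_pos: [0.6381, 0.0271, 0.2397]
tcp_rot: [0.761, 0.648, -0.0, -0.0]
contact_force: [0.0, -0.1, -1.2]
opening: 0.129
finger_force: 78.5
```

Request:
move_arm(
  plan=[0,0,-3,0,0,0,0,0,0,-3,0,0,0,0,0,0,0,0,0,0,0],
)

```text
time: 6.7
eef_pos: [0.638, 0.0271, 0.2335]
tcp_rot: [0.761, 0.648, -0.0, -0.0]
contact_force: [0.7, 0.4, -2.8]
opening: 0.127
finger_force: 78.5
```

Request:
move_arm(
  plan=[0,0,-3,0,0,0,0,0,0,-3,0,0,0,0,0,0,0,0,0,0,0],
)

```text
time: 7.0
eef_pos: [0.638, 0.0271, 0.2274]
tcp_rot: [0.761, 0.648, -0.0, -0.0]
contact_force: [-0.1, 0.1, -2.7]
opening: 0.128
finger_force: 78.5
```

Seated with no resistance, about 15 mm over the spindle. Now winding clockwise.

Request:
move_arm(
  plan=[0,0,0,0,0,-3,0,0,0,0,0,0,-3,0,0,0,0,0,0,-3,0,0,0,0,0,0,-3,0,0,0,0,0,0,-3,0,0,0,0,0,0,-3,0,0,0,0,0,0,-3,0,0,0,0,0,0,-3,0,0,0,0,0,0,-3,0,0,0,0,0,0,-3,0,0,0,0,0,0,0,0],
)

```text
time: 8.1
eef_pos: [0.6385, 0.0273, 0.2282]
tcp_rot: [0.903, 0.43, 0.0, -0.0]
contact_force: [0.5, 0.5, -2.7]
opening: 0.127
finger_force: 78.5
```

```bash
cat > st.py <<'E'
from plant import ctrl
from h import *
s=ctrl.get_state();print(s['time'],np.round(s['eef_pos'],4),np.round(s['contact_force'],1),np.round(s['wrist_torque'],3),'yaw',np.degrees(np.arctan2(*(R.from_quat(s['tcp_rot']).apply([0,1,0])[1::-1]))),np.round(np.degrees(s['qpos']),1))
E
python3 st.py
```

```text
8.1 [0.6385 0.0273 0.2282] [ 0.5  0.5 -2.7] [ 0.061 -0.108  0.061] yaw -39.12317166718797 [-6.6 12.1 95.9  0.  72.  32.5]
```

Request:
move_arm(
  plan=[0,0,0,0,0,-3,0,0,0,0,0,0,-3,0,0,0,0,0,0,-3,0,0,0,0,0,0,-3,0,0,0,0,0,0,-3,0,0,0,0,0,0,-3,0],
)

```text
time: 8.7
eef_pos: [0.6385, 0.0272, 0.2282]
tcp_rot: [0.959, 0.283, 0.0, -0.0]
contact_force: [-0.2, 0.2, -2.5]
opening: 0.128
finger_force: 78.5
```

```bash
python3 st.py
```

```text
8.7 [0.6385 0.0272 0.2282] [-0.2  0.2 -2.5] [ 0.026 -0.026  0.131] yaw -57.170673899543864 [-6.7 12.1 95.9  0.  72.  50.5]
```

Torque is now 0.13 N m, so the spindle is being driven. Continuing to the stop.

Request:
move_arm(
  plan=[0,0,0,0,0,-3,0,0,0,0,0,0,-3,0,0,0,0,0,0,-3,0,0,0,0,0,0,-3,0],
)

```text
time: 9.1
eef_pos: [0.6385, 0.0271, 0.2283]
tcp_rot: [0.984, 0.181, 0.0, -0.0]
contact_force: [1.3, 0.8, -3.1]
opening: 0.126
finger_force: 78.5
```

```bash
python3 st.py
```

```text
9.1 [0.6385 0.0271 0.2283] [ 1.3  0.8 -3.1] [ 0.042 -0.117  0.085] yaw -69.17386503017897 [-6.7 12.1 95.9  0.  72.  62.5]
```

Request:
move_arm(
  plan=[0,0,0,0,0,-3,0,0,0,0,0,0,-3,0,0,0,0,0,0,-3,0,0,0,0,0,0,-3,0],
)

```text
time: 9.5
eef_pos: [0.6384, 0.0271, 0.2282]
tcp_rot: [0.997, 0.077, 0.0, -0.0]
contact_force: [1.4, -0.3, -3.3]
opening: 0.131
finger_force: 78.6
```

```bash
python3 st.py
```

```text
9.5 [0.6384 0.0271 0.2282] [ 1.4 -0.3 -3.3] [-0.019 -0.017  0.314] yaw -81.15520778106165 [-6.7 12.1 95.9  0.  72.  74.5]
```

Request:
move_arm(
  plan=[0,0,0,0,0,-2,0,0,0,0,0,0,-2,0],
)

```text
time: 9.7
eef_pos: [0.6383, 0.0271, 0.2282]
tcp_rot: [0.999, 0.044, -0.0, 0.0]
contact_force: [0.3, 0.6, -3.0]
opening: 0.128
finger_force: 79.0
```

```bash
python3 st.py
```

```text
9.7 [0.6383 0.0271 0.2282] [ 0.3  0.6 -3. ] [ 0.072 -0.013  0.752] yaw -84.97916150909705 [-6.6 12.1 95.9 -0.  72.1 78.3]
```

Request:
move_arm(
  plan=[0,0,0,0,0,-2,0,0,0,0,0,0,-2,0,0,0,0,0,0,0,0],
)

```text
time: 10.0
eef_pos: [0.6383, 0.0271, 0.2282]
tcp_rot: [1.0, 0.01, -0.0, 0.0]
contact_force: [0.5, 0.8, -2.8]
opening: 0.127
finger_force: 80.0
```

```bash
python3 st.py
```

```text
10.0 [0.6383 0.0271 0.2282] [ 0.5  0.8 -2.8] [-0.023 -0.041  1.054] yaw -88.85390807841297 [-6.6 12.1 95.9 -0.1 72.1 82.2]
```

Torque reached 1.05 N m against about 0.12 for driving, so the spindle is on its hard stop. Easing back to relieve the wind-up.

Request:
move_arm(
  plan=[0,0,0,0,0,3,0,0,0,0,0,0,3,0,0,0,0,0,0,0,0],
)

```text
time: 10.3
eef_pos: [0.6384, 0.0271, 0.2282]
tcp_rot: [0.998, 0.06, 0.0, -0.0]
contact_force: [0.8, -0.1, -2.5]
opening: 0.128
finger_force: 78.6
```

```bash
python3 st.py
```

```text
10.3 [0.6384 0.0271 0.2282] [ 0.8 -0.1 -2.5] [ 0.024 -0.053  0.336] yaw -83.10218797173299 [-6.7 12.1 95.9  0.  72.1 76.4]
```

Request:
move_arm(
  plan=[0,0,0,0,0,2.5,0,0,0,3,0,0,0,0,0,0,5,0,0,0,0,0,0,6,0,0,0,0,0,0,10,0,0,0,0,0,0,30,0,0,0,0,0,0,30,0,0,0,0,0,0,0,0,0,0,0],
)

```text
time: 11.1
eef_pos: [0.6407, 0.0269, 0.3219]
tcp_rot: [0.997, 0.081, 0.007, 0.001]
contact_force: [-0.0, -0.1, -0.8]
opening: 0.13
finger_force: 79.5
```

```bash
python3 st.py; python3 snap.py w4
python3 - <<'E'
from h import *
from plant import cams
import pickle
s=cams.read_camera('scene')['color'];cv2.imwrite('pics/s4.png',s[:,:,::-1]);w=pickle.load(open('pics/w4.pkl','rb'))['color']
o=cv2.imread('pics/scene0.png')
r=lambda im:cv2.resize(im,(400,300),interpolation=cv2.INTER_CUBIC)
cv2.imwrite('pics/c4.png',np.vstack([np.hstack([r(w[:,:,::-1]),r(s[100:280,90:330,::-1])]),np.hstack([r(o[205:265,180:260]),r(s[205:265,180:260,::-1])])]))
E
```

```text
11.1 [0.6407 0.0269 0.3219] [-0.  -0.1 -0.8] [-0.022  0.089 -0.012] yaw -80.6693371243913 [-6.7  8.7 90.  -0.  80.5 74. ]
```

View pics/c4.png

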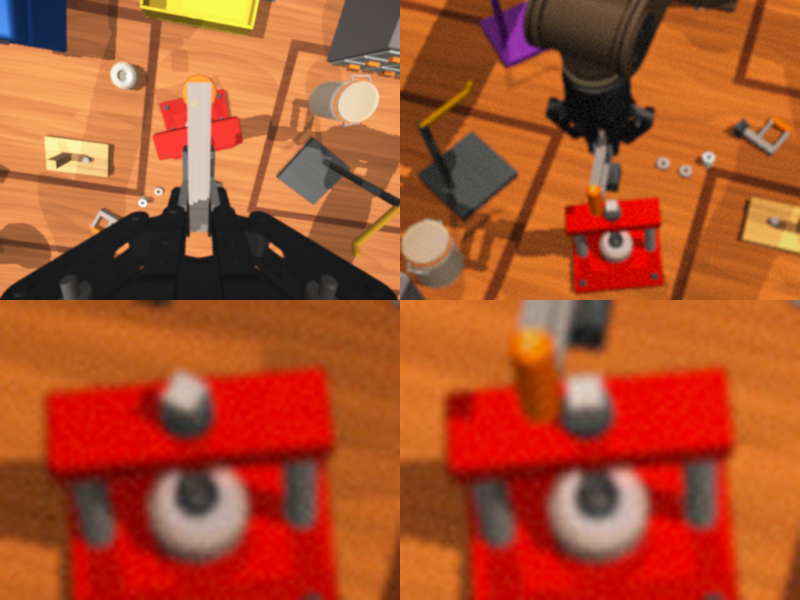

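The bottom crops, before and after, show the spindle square turned and the ram down on the bearing at (597,490). The crank is straight in the grip. Now to the hook's tip side, held high.

Request:
move_arm(
  plan=[-20,-34.5,0,0,0,6.6,0,-20,-34.5,0,0,0,6.6,0,-20,-34.5,0,0,0,6.6,0,-20,-34.5,0,0,0,6.6,0,-20,-34.5,0,0,0,6.6,0,-20,-34.5,0,0,0,6.6,0,-20,-34.5,0,0,0,6.6,0,-18,-34.5,0,0,0,6.6,0,0,0,0,0,0,0,0,0,0,0,0,0,0,0],
)

```text
time: 12.2
eef_pos: [0.4793, -0.2491, 0.3104]
tcp_rot: [0.857, 0.515, -0.0, -0.002]
contact_force: [0.8, 0.2, -3.9]
opening: 0.129
finger_force: 79.4
```

```bash
python3 st.py; python3 snap.py w5
```

```text
12.2 [ 0.4793 -0.2491  0.3104] [ 0.8  0.2 -3.9] [-0.075  0.036  0.024] yaw -28.026661533095258 [-38.2  -3.6 103.9   0.   79.9 -10.2]
```

View pics/w5.png

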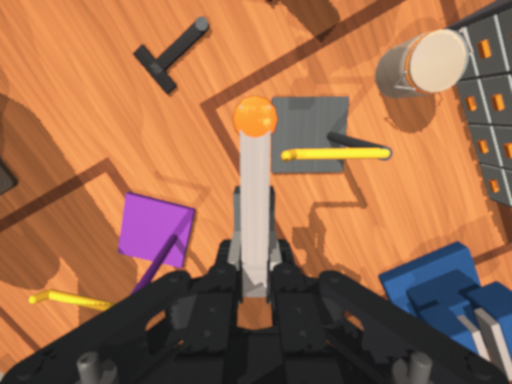

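The wrist view shows the yellow prong running level from its tip at (287,155) to its bend at (388,153), right of the crank's loop and square to the crank's plane. The purple hook at (75,300) is clear.

Run:
```python
import pickle
from h import *
c=pickle.load(open('pics/w5.pkl','rb'));W=lambda p,z:wrist(p,z,c,c['pos'],c['rot'])
t,b,m=W((286,155.5),.216),W((388,153.5),.2),W((340,154),.2);d=b-m
print(t,b,m,np.degrees(np.arctan2(d[1],d[0])))
rot=R.from_quat(c['rot'])
print('tool frame',[rot.inv().apply(p-c['pos'])*1000 for p in(t,m,b)])
```

```text
[ 0.5216144  -0.22939903  0.216     ] [ 0.60772822 -0.27598993  0.2       ] [ 0.56764327 -0.25518478  0.2       ] -27.430509159125123
tool frame [array([37.16003542, 28.46465173, 94.38411287]), array([ 36.01053135,  81.26622132, 110.20292942]), array([ 36.48058513, 126.4260764 , 110.04933469])]
```

Request:
move_arm(
  plan=[0,0,-40,0,0,0,0,0,0,-40,0,0,0,0,0,0,-31,0,0,0,0,0,0,0,0,0,0,0,0,0,0,0,0,0,0,0,0,0,0,0,0],
)

```text
validation failed for argument at $.pl...
```

```bash
python3 st.py; python3 snap.py w6
python3 - <<'E'
import pickle
from h import *
c=pickle.load(open('pics/w6.pkl','rb'))
hsv=cv2.cvtColor(c['color'],cv2.COLOR_RGB2HSV);m=cv2.inRange(hsv,(25,150,100),(33,255,255));m[:,:258]=0
k=max(cv2.findContours(m,0,1)[0],key=cv2.contourArea);print(cv2.boundingRect(k),cv2.minAreaRect(k))
rot=R.from_quat(c['rot']);k=k[:,0]
for p,z in((k[k[:,0].argmin()],.216),(k[k[:,0].argmax()],.2)):
    q=wrist(p,z,c,c['pos'],c['rot']);print(p,q,rot.inv().apply(q-c['pos'])*1000)
E
```

```text
12.25 [ 0.4798 -0.2484  0.3107] [ 0.3 -0.  -2.3] [-0.079  0.025 -0.04 ] yaw -27.932136782049525 [-38.1  -3.6 103.9   0.   79.9 -10.2]
(296, 150, 93, 8) ((342.0, 153.5), (7.0, 92.0), 90.0)
[296 151] [ 0.53170586 -0.22930061  0.216     ] [41.09646372 37.19071721 94.65428696]
[388 153] [ 0.60863592 -0.27482119  0.2       ] [ 36.89949064 126.52733554 110.39317841]
```

Request:
move_arm(
  plan=[0,0,-40,0,0,0,0,0,0,-40,0,0,0,0,0,0,-31,0,0,0,0,0,0,0,0,0,0,0,0,0,0,0,0,0,0],
)

```text
time: 12.8
eef_pos: [0.4808, -0.248, 0.2013]
tcp_rot: [0.856, 0.517, -0.0, -0.0]
contact_force: [0.2, -0.7, -1.6]
opening: 0.128
finger_force: 79.2
```

```bash
python3 st.py; python3 snap.py w6
python3 - <<'E'
import pickle
from h import *
c=pickle.load(open('pics/w6.pkl','rb'))
hsv=cv2.cvtColor(c['color'],cv2.COLOR_RGB2HSV);m=cv2.inRange(hsv,(25,150,100),(33,255,255));m[:,:258]=0
k=max(cv2.findContours(m,0,1)[0],key=cv2.contourArea);print(cv2.boundingRect(k),cv2.minAreaRect(k))
rot=R.from_quat(c['rot']);k=k[:,0]
for p,z in((k[k[:,0].argmin()],.216),(k[k[:,0].argmax()],.2)):
    q=wrist(p,z,c,c['pos'],c['rot']);print(p,q,rot.inv().apply(q-c['pos'])*1000)
E
```

```text
12.8 [ 0.4808 -0.248   0.2013] [ 0.2 -0.7 -1.6] [-0.118  0.064 -0.02 ] yaw -27.76575887884872 [-38.    1.1 110.8   0.   68.2 -10.3]
(323, 180, 160, 13) ((402.5, 186.0), (12.0, 159.0), 90.0)
[323 181] [ 0.53068473 -0.22670802  0.216     ] [ 42.06486299  34.22734123 -14.71093651]
[482 187] [ 0.60953505 -0.27682512  0.2       ] [ 34.44603911 127.36148046   1.19761618]
```

Request:
move_arm(
  plan=[0,0,-2,0,0,0,0,13.5,-7,0,0,0,0,0,13.5,-7,0,0,0,0,0,0,0,0,0,0,0,0,0,0,0,0,0,0,0],
)

```text
time: 13.35
eef_pos: [0.5078, -0.2632, 0.2006]
tcp_rot: [0.856, 0.516, 0.0, 0.001]
contact_force: [0.6, 0.8, -2.2]
opening: 0.131
finger_force: 79.4
```

```bash
python3 st.py
```

```text
13.35 [ 0.5078 -0.2632  0.2006] [ 0.6  0.8 -2.2] [-0.098  0.034  0.016] yaw -27.832112265682923 [-37.6   5.  106.8  -0.   68.1  -9.7]
```

Free so far. Continuing inward along the prong.

Request:
move_arm(
  plan=[13.5,-7,0,0,0,0,0,13.5,-7,0,0,0,0,0,13.5,-7,0,0,0,0,0,0,0,0,0,0,0,0,0,0,0,0,0,0,0],
)

```text
time: 13.85
eef_pos: [0.5473, -0.2836, 0.1994]
tcp_rot: [0.856, 0.516, -0.0, -0.0]
contact_force: [-0.6, 0.1, -2.5]
opening: 0.128
finger_force: 79.4
```

```bash
python3 st.py; python3 snap.py w7
python3 - <<'E'
import pickle
from h import *
c=pickle.load(open('pics/w7.pkl','rb'))
hsv=cv2.cvtColor(c['color'],cv2.COLOR_RGB2HSV);m=cv2.inRange(hsv,(25,150,100),(33,255,255))
n,l,st,ce=cv2.connectedComponentsWithStats(m);rot=R.from_quat(c['rot'])
for i in range(1,n):
    if st[i,4]>60:
        x,y,w,h=st[i,:4];print(st[i],[np.round(rot.inv().apply(wrist((u,y+h/2),z,c,c['pos'],c['rot'])-c['pos'])*1000,1) for u,z in((x,.216),(x,.2),(x+w,.2))])
E
```

```text
13.85 [ 0.5473 -0.2836  0.1994] [-0.6  0.1 -2.5] [-0.079  0.064 -0.01 ] yaw -27.836952185815147 [-36.8  10.7 100.6  -0.   68.8  -9. ]
[183 180  57  13 577] [array([ 39.8, -34.5, -16.6]), array([ 35.3, -38.9,  -0.6]), array([35.3, -7.5, -0.6])]
[285 180  59  10 545] [array([ 40.5,  15.3, -16.6]), array([36.2, 17.2, -0.6]), array([36.1, 49.7, -0.6])]
[151 186  13  14 143] [array([ 36.5, -50.5, -16.5]), array([ 31.6, -57. ,  -0.5]), array([ 31.6, -49.8,  -0.5])]
```

The prong shows on both sides of the bar at tool x of about 36 mm, with its tip 51 mm behind, so the bar is over the seat. Next: tilt to the natural hanging angle of about 6 degrees, then lower.

Request:
move_arm(
  plan=[0.7,1.3,0,2.65,-1.4,0,0,0.7,1.3,0,2.65,-1.4,0,0,0,0,-8,0,0,0,0,0,0,-8,0,0,0,0,0,0,-3,0,0,0,0,0,0,0,0,0,0,0,0,0,0,0,0,0,0],
)

```text
time: 14.6
eef_pos: [0.5493, -0.281, 0.18]
tcp_rot: [0.855, 0.516, 0.045, -0.027]
contact_force: [0.8, -0.3, -2.5]
opening: 0.131
finger_force: 79.5
```

```bash
python3 st.py
```

```text
14.6 [ 0.5493 -0.281   0.18  ] [ 0.8 -0.3 -2.5] [-0.166  0.096 -0.021] yaw -27.819198922226924 [-38.9  11.9 101.4   6.3  68.  -13.5]
```

Request:
move_arm(
  plan=[0,0,-2,0,0,0,0,0,0,-1,0,0,0,0,0,0,-1,0,0,0,0,0,0,0,0,0,0,0],
)

```text
time: 15.0
eef_pos: [0.5492, -0.2813, 0.1761]
tcp_rot: [0.855, 0.515, 0.045, -0.027]
contact_force: [-0.2, 1.4, -2.5]
opening: 0.13
finger_force: 79.5
```

Request:
move_arm(
  plan=[0,0,-0.7,0,0,0,0,0,0,0,0,0,0,0],
)

```text
time: 15.2
eef_pos: [0.5493, -0.2814, 0.176]
tcp_rot: [0.855, 0.516, 0.045, -0.027]
contact_force: [-0.6, 0.1, -0.9]
opening: 0.131
finger_force: 79.7
```

```bash
python3 st.py
```

```text
15.2 [ 0.5493 -0.2814  0.176 ] [-0.6  0.1 -0.9] [-0.071  0.136  0.056] yaw -27.839634922140498 [-38.9  12.2 101.6   6.4  67.5 -13.6]
```

Request:
move_arm(
  plan=[0,0,-0.7,0,0,0,0,0,0,0,0,0,0,0],
)

```text
time: 15.4
eef_pos: [0.5494, -0.2814, 0.1758]
tcp_rot: [0.855, 0.516, 0.045, -0.027]
contact_force: [-1.7, 1.7, 2.4]
opening: 0.128
finger_force: 80.2
```

```bash
python3 st.py
```

```text
15.4 [ 0.5494 -0.2814  0.1758] [-1.7  1.7  2.4] [0.187 0.274 0.137] yaw -27.833007552429965 [-38.9  12.2 101.6   6.4  67.5 -13.6]
```

Bar has landed on the prong. Unload slightly and release gently.

Request:
move_arm(
  plan=[0,0,0.6,0,0,0,0,0,0,0,0,0,0,9,0,0,0,0,0,0,14,0,0,0,0,0,0,20,0,0,0,0,0,0,30,0,0,0,0,0,0,45,0,0,0,0,0,0,45,0,0,0,0,0,0,45,0,0,0,0,0,0,45],
  newtons=30,
)

```text
time: 16.3
eef_pos: [0.5492, -0.2814, 0.1754]
tcp_rot: [0.855, 0.515, 0.045, -0.027]
contact_force: [0.1, 0.0, -0.5]
opening: 0.528
finger_force: 0.0
```

```bash
python3 st.py; python3 snap.py w8
python3 - <<'E'
import pickle
from h import *
c=pickle.load(open('pics/w8.pkl','rb'))
hsv=cv2.cvtColor(c['color'],cv2.COLOR_RGB2HSV)
for nm,lo,hi in(('yellow',(25,150,100),(33,255,255)),('orange',(12,200,200),(22,255,255))):
    n,l,st,ce=cv2.connectedComponentsWithStats(cv2.inRange(hsv,lo,hi))
    print(nm,[(st[i].tolist(),ce[i].round().tolist()) for i in range(1,n) if st[i,4]>80])
E
```

```text
16.3 [ 0.5492 -0.2814  0.1754] [ 0.1  0.  -0.5] [-0.024  0.001 -0.028] yaw -27.847400706213566 [-38.9  12.2 101.6   6.4  67.5 -13.6]
yellow [([274, 191, 82, 12, 836], [314.0, 197.0]), ([171, 192, 69, 12, 770], [205.0, 197.0]), ([132, 198, 13, 15, 157], [138.0, 205.0])]
orange [([501, 27, 11, 23, 133], [506.0, 38.0]), ([245, 124, 22, 11, 157], [256.0, 129.0]), ([140, 191, 99, 25, 562], [172.0, 202.0]), ([272, 196, 84, 12, 246], [310.0, 205.0])]
```

Request:
move_arm(
  plan=[-0.5,-1,10,0,0,0,45,-1,-1.9,20,0,0,0,45,-1.5,-2.8,30,0,0,0,45,-2,-3.7,40,0,0,0,45,-2,-3.7,40,0,0,0,45,-10,-4,40,0,0,0,45,-20,-10,20,0,0,0,45,0,0,0,0,0,0,45,0,0,0,0,0,0,45],
)

```text
time: 17.25
eef_pos: [0.5122, -0.3086, 0.3761]
tcp_rot: [0.855, 0.515, 0.045, -0.026]
contact_force: [0.7, -0.1, -0.6]
opening: 0.528
finger_force: 0.0
```

```bash
python3 st.py
cat > chk.py <<'E'
import pickle,sys
from h import *
c=pickle.load(open(f'pics/{sys.argv[1]}.pkl','rb'))
hsv=cv2.cvtColor(c['color'],cv2.COLOR_RGB2HSV)
for nm,lo,hi in(('yellow',(25,150,100),(33,255,255)),('orange',(12,215,200),(22,255,255))):
    n,l,st,ce=cv2.connectedComponentsWithStats(cv2.inRange(hsv,lo,hi))
    print(nm,[(st[i].tolist(),ce[i].round(1).tolist()) for i in range(1,n) if st[i,4]>50])
z=np.array([.549-.0014,-.281-.0026,0]);u=np.array([.467,.884,0])
s=np.array([.565,-.252,0])
for y in(-9,36,72):print(y,towrist(s+u*(y-36)/1000+[0,0,.215+(y-36)*.11/1000],c,c['pos'],c['rot']).round(1))
E
python3 snap.py w9; python3 chk.py w9;python3 - <<'E'
from plant import cams;import cv2,numpy as np
a=cams.read_camera('scene')['color'];[cams.read_camera('top') for _ in range(8)]
b=cams.read_camera('scene')['color']
d=np.abs(a.astype(int)-b).max(2)[130:240,80:200];print('motion',(d>40).sum(),d.max());cv2.imwrite('pics/s9.png',b[:,:,::-1])
h=cv2.cvtColor(b,cv2.COLOR_RGB2HSV);n,l,st,ce=cv2.connectedComponentsWithStats(cv2.inRange(h,(8,200,170),(21,255,255))[130:240,80:200]);print([(st[i].tolist(),ce[i].tolist()) for i in range(1,n) if st[i,4]>25])
E
```

```text
17.25 [ 0.5122 -0.3086  0.3761] [ 0.7 -0.1 -0.6] [-0.091  0.024  0.033] yaw -27.893302398913686 [-43.2   2.7  91.1   5.8  87.7 -15.7]
yellow [([238, 125, 28, 6, 165], [251.6, 127.5]), ([280, 125, 32, 6, 172], [296.1, 127.3]), ([31, 251, 68, 21, 373], [64.0, 261.0])]
orange []
-9 [271.  166.6]
36 [271.7 127.1]
72 [272.3  92.8]
motion 0 22
[([0, 0, 120, 109, 4982], [76.81433159373745, 33.166198313930146]), ([0, 28, 30, 29, 574], [11.074912891986063, 41.87108013937282]), ([0, 36, 100, 74, 2483], [52.81031010873943, 80.47200966572694]), ([29, 49, 18, 12, 64], [35.765625, 55.046875]), ([1, 68, 17, 9, 56], [7.428571428571429, 72.16071428571429])]
```

The crank covers the prong exactly at the seat (columns 266–280, expected 272). Two views 0.4 s apart show no movement, and the gripper is clear. Handing in.

```bash
python3 -c "
from plant import order
print(order.sign_off())"
```

```text
the job is handed in; nothing more can be done
None
```

The job is handed in: the crank wound the press to its hard stop (about 1.05 N m against 0.12 while turning) and now hangs still on the yellow hook, arm clear. I took the bearing being home from that stop, without measuring the ram's height, and the hand-in returned no verdict.

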